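# Change over the bench trays: nuts home, bolts out

### The arm

A 6-joint arm with a two-finger parallel gripper is mounted at the origin on a cart in front of the work surface, level with it; the furniture and walls round the work are solid. World frame = base frame: x ahead of the robot, y to its left, z up, the work surface at z = 0. Lengths are in m, angles in rad, forces in N, time in s.
With the tool pointing down it reaches from about 0.35 to 0.85 m from the base axis. Payload 8.1 kg.
Tool frame: the origin (TCP) lies at the centre of the arm's flange, where the gripper is bolted on; the fingertips stand 186 mm ahead of it and the grasp point (between the pads) lies 167 mm ahead of it (robot.grasp_offset is the distance from the TCP to the grasp point, in m); z points along the fingers, y is the line along which they close (so a half turn about z gives the same grasp; the last joint's range is limited). The gripper opens to 93 mm and grips with 3 to 60 N. Pads are 15 mm wide; open, the fingers measure 128 mm over their backs; the gripper's body (75 mm by 188 mm) begins 65 mm behind the grasp point.
Start: joints at [1.191, 0.13, 1.488, -0, 1.523, -0.085], TCP at [0.174, 0.574, 0.405] pointing down, gripper open.
Joint ranges: [-2.96, 2.96], [-0.89, 2.26], [0.02, 2.5], [-1.34, 4.48], [0, 2.73], [-2.66, 2.66]. Speed limits (rad/s): [2.39, 2.39, 2.79, 3.14, 3.14, 3.14].

### API

Orientations are given as a rotation vector (axis times angle).
In Python, from plant import robot gives the robot as it stands.
- The arm moves only by the tool drive_tool, never from a script. Its argument "moves" is one flat list of numbers, 7 for each row, row after row: the finger opening in mm, from 0 to 93, then the shift along the tool's x, y, z in mm, then the turn, a rotation vector about the tool's x, y, z in degrees. A call has 1 to 8 rows; each row shifts and turns the commanded pose from where the row before left it, along the tool's axes as they then stand; what a row does not reach is not made up. A row lasts 1/10 s, in which the tool goes at most 50 mm and 8.59 degrees, less where a joint would pass 70% of its speed; a pose out of reach is approached as far as the arm can. A call is refused whole if a number of a shift passes 50 or a number of a turn 8.59, either way. A call with a gripper value outside its range is refused whole. The fingers move at their own pace and stop on an object; "grip_force" is the grip in N (left out, the last holds). Time passes only in rows, so rows that do not move let the fingers close. It gives the time, the measured TCP pose, the force, the opening and the grip force at its end, in the units of the state.
- robot.read_state(): the state, without advancing time (a new reading comes with each control period).
- robot.read_camera(name): name is "scene" or "top" or "wrist"; returns a dict with "color" (400x640x3 uint8, red, green, blue), "depth" (400x640 float32, m along the optical axis (not along the pixel's ray), 0 where there is no reading), "mtx" (3x3 intrinsics, pixels), "R" (3x3) and "t" (3): a world point X has camera coordinates R X + t. Camera axes: x right, y down, z forward; pixel columns grow to the right and rows downward; lengths in m; the calibration is good to about 2 mm. A picture is of the moment at which its call begins.
- robot.close_job(): hands the job in; it is judged then, once.
The state is a dict: "t": time; "q": joint angles; "dq": joint speeds; "joint_torque": joint torques, N m; "tool_pos": TCP position; "orientation": TCP orientation; "force": force on the tool from outside, world axes, zero at the start; "wrist_torque": the same for the moment, N m; "opening": finger opening in m; "gripper_force": force on a finger pad.
Only numpy, scipy, OpenCV 4.12 (cv2) and the standard library are available. Lean on these libraries where they do the work, as an engineer would, in place of code of your own. Each camera call takes 0.05 s, during which the arm holds its last target. There are 200 camera calls.

### The job

The nuts are done with and the bolts are needed next: push the yellow nut tray, which was left partly out, gently and fully home; then hook a fingertip behind the lip of the red bolt tray and draw it gently out to its stop, so that the bolts stay standing. Only touch, push and draw with the fingertips: do not grip or lift anything, do not touch the nuts and bolts themselves, and leave the other things on the bench where they are.

Things in the scene. Friction and masses are not known exactly. Their poses are not given: they have to be found in the camera images.
- bolt_unit: Fixed grey housing of the red bolt tray: side walls, back and a clear dust cover, its top 58 mm above the bench. Origin on the bench under it; x points into the housing, away from its open front, y across, z up. It is 165 mm long (x -75 to +90 mm) and 122 mm wide. The two housings stand side by side, either way round, about 50 mm apart.
- bolt_tray (a joint): How far the red bolt tray is drawn out, m: 0 = fully home, 0.100 = out against its stop. It slides level along -x of bolt_unit with about 2.5 N of friction and stays where it is left. Starts shut or within 10 mm of it.
- bolt_lip (a point): Point on the red tray's lip: middle of its width, top edge (53 mm above the bench), rear face (towards the housing). Moves with the tray; axes as bolt_unit. The lip is an upright red plate, 98 mm wide (y), 7 mm thick (front face 7 mm towards -x of this point), down to the tray floor; a blank white card is on its front.
- bolt_well (a point): Middle of the floor of the empty finger well behind the red lip, 10 mm above the bench, 30 mm behind the lip's rear face; moves with the tray; axes as bolt_unit. The well is 60 mm long (x), 92 mm wide; its side walls and far cross wall rise to 35 mm above the bench. With the tray home, the dust cover begins 65 mm behind the lip, so the well is always open above.
- bolt_pocket (a point): Middle of the floor of the red tray's bolt pocket, 10 mm above the bench; moves with the tray; axes as bolt_unit. The pocket is 150 mm long (x) and 92 mm wide with walls 25 mm high and holds two loose bolts standing on their heads.
- nut_unit: Fixed grey housing of the yellow nut tray: side walls, back and a clear dust cover, its top 58 mm above the bench. Origin on the bench under it; x points into the housing, away from its open front, y across, z up. It is 165 mm long (x -75 to +90 mm) and 122 mm wide. The two housings stand side by side, either way round, about 50 mm apart.
- nut_tray (a joint): How far the yellow nut tray is drawn out, m: 0 = fully home, 0.100 = out against its stop. It slides level along -x of nut_unit with about 2.5 N of friction and stays where it is left. Starts 45 to 70 mm out.
- nut_lip (a point): Point on the yellow tray's lip: middle of its width, top edge (53 mm above the bench), rear face (towards the housing). Moves with the tray; axes as nut_unit. The lip is an upright yellow plate, 98 mm wide (y), 7 mm thick (front face 7 mm towards -x of this point), down to the tray floor; a blank white card is on its front.
- nut_pocket (a point): Middle of the floor of the yellow tray's nut pocket, 10 mm above the bench; moves with the tray; axes as nut_unit. The pocket is 150 mm long (x) and 92 mm wide with walls 25 mm high and holds two loose nuts lying flat.
- bolt_1: Loose grey hex bolt, 22 mm across, 38 mm tall, standing on its head in the red tray; origin at its foot.
- bolt_2: Loose grey hex bolt, 22 mm across, 38 mm tall, standing on its head in the red tray; origin at its foot.
- nut_1: Loose grey hex nut, 22 mm across, 10 mm tall, lying in the yellow tray; origin under it.
- nut_2: Loose grey hex nut, 22 mm across, 10 mm tall, lying in the yellow tray; origin under it.
- flat_offcut: Bystander: flat brown steel bar offcut, 40x160x8 mm; loose on the bench; origin at its underside, z up.
- angle_offcut: Bystander: steel angle offcut, 35x120x35 mm; loose on the bench; origin at its underside, z up.
- cold_chisel: Bystander: dark cold chisel, 23x167x19 mm; loose on the bench; origin at its underside, z up.
- pipe_nipple: Bystander: brass pipe fitting, 34 mm wide, 38 mm tall, standing; loose on the bench; origin at its underside, z up.
- long_bolt: Bystander: grey hex bolt, 22 mm across, 53 mm tall, standing on its head away from the trays; loose on the bench; origin at its underside, z up.
- bench_vice: Fixed dark blue bench vice at the left edge of the bench, its top about 170 mm above the bench: keep clear of it. (Not listed: an open carton, 170 mm tall, stands to the right of the housings.)

How it is judged:
By the outcome, as a careful person would: the job done as asked, in the order asked, and still so for the second after the job is handed in, with the robot touching nothing.
It also fails if it takes over 72 s, if anything falls off the work surface, if the arm or the gripper's body presses on something with over 40 N, if the wrist force passes 120 N, or if a joint passes its speed limit or range.

## Working session

There is one attempt and no reset: what is moved stays moved. The work goes in short steps, Python scripts to look and compute and a tool call to move; the robot and the scene stay as the last step left them, time stands still between calls to the robot, and variables do not carry over. Pictures are saved under pics/ and viewed, at most 10 in all, crops included, and the job is handed in when it is done.

Besides the shell and the picture viewer there is one more tool, called after ">>>" as name(argument=value, ...) on one line, values as JSON. drive_tool: Moves the arm, as the interface text tells. Its arguments: {"type":"object","properties":{"moves":{"type":"array","items":{"type":"number"}},"grip_force":{"type":"number"}},"required":["moves"]}

```bash
mkdir -p pics; ls
cat > h.py <<'E'
import numpy as np, cv2
from plant import robot
def snap(n,tag):
    c=robot.read_camera(n); np.savez(f'pics/{tag}.npz',**c)
    cv2.imwrite(f'pics/{tag}.png',c['color'][:,:,::-1]); return c
def pix(c,u,v,r=1):
    d=c['depth'][v-r:v+r+1,u-r:u+r+1]; d=np.median(d[d>0])
    p=np.linalg.inv(c['mtx'])@[u,v,1]*d
    return np.array(c['R']).T@(p-np.array(c['t']).ravel())
E
python3 - <<'E'
from h import *
for n in ('top','scene'): snap(n,n+'0')
s=robot.read_state(); print(s)
E
```

```text
pics
{'t': 0.1, 'q': array([ 1.19061340e+00,  1.31086488e-01,  1.48915197e+00, -1.00028241e-05,
        1.52300870e+00, -8.53938037e-02]), 'dq': array([ 0.0003247 , -0.00143039, -0.00307921,  0.00139568, -0.00349295,
       -0.00078502]), 'joint_torque': array([ 7.18502974e-05, -5.61333954e+01, -4.93101668e+01,  7.70452595e-02,
        2.89845042e-02, -6.03157929e-06]), 'tool_pos': array([0.17422429, 0.57393627, 0.4038017 ]), 'orientation': array([-4.61323304e-01, -3.10715977e+00,  2.53209866e-03]), 'force': array([-0.06948651,  0.05680131,  0.40133646]), 'wrist_torque': array([-0.0211072 , -0.01650498, -0.0505066 ]), 'gripper_force': 0.0, 'opening': 0.09293141244038551}
```

View pics/top0.png

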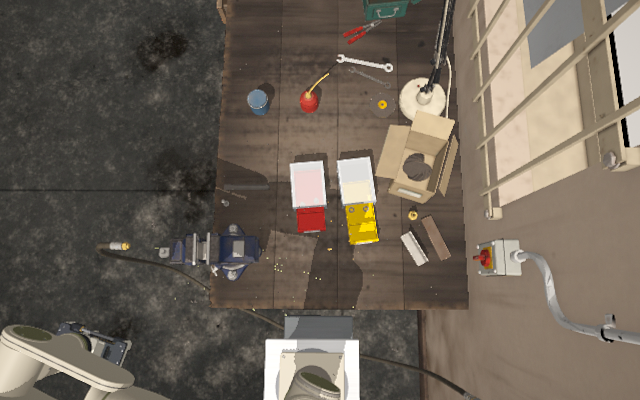

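View pics/scene0.png

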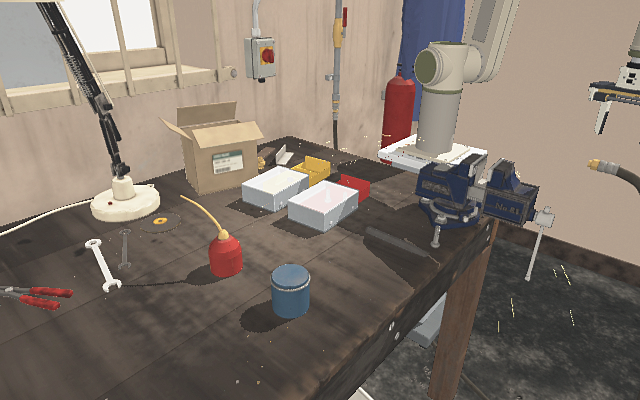

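The top view shows the red tray front near (311,231), the yellow lip near (363,242), and the housings at (308,184) and (356,181). The vice is at (235,250), left of the housings. The angle and flat offcuts are at (413,248) and (435,238), right of the yellow tray.

Run:
```python
from h import *
c=dict(np.load('pics/top0.npz'))
im=c['color'][140:270,270:460,::-1]
cv2.imwrite('pics/crop0.png',cv2.resize(im,None,fx=4.2,fy=4.2,interpolation=cv2.INTER_NEAREST))
K=c['mtx'];R=c['R'];t=c['t'].ravel()
v,u=np.mgrid[0:400,0:640]; d=c['depth']
P=(np.stack([(u-K[0,2])/K[0,0]*d,(v-K[1,2])/K[1,1]*d,d],-1)-t)@R
hsv=cv2.cvtColor(c['color'],cv2.COLOR_RGB2HSV)
box=(u>270)&(u<400)&(v>140)&(v<270)
for n,m in dict(red=((hsv[...,0]<8)|(hsv[...,0]>172))&(hsv[...,1]>180)&(hsv[...,2]>60),yel=(abs(hsv[...,0].astype(int)-25)<6)&(hsv[...,1]>180)&(hsv[...,2]>80)).items():
    m=m&box; q=P[m]; print(n,len(q)); 
    top=m&(P[...,2]>.043)&(P[...,2]<.06)
    print('lip', len(P[top])); print(np.c_[u[top],v[top],P[top].round(3)][::3])
for n,(a,b) in dict(L=(270,332),Rr=(333,382)).items():
    m=(u>a)&(u<b)&(v>150)&(v<212)&(abs(P[...,2]-.058)<.01)
    q=P[m]; r=cv2.minAreaRect((q[:,:2]*1000).astype(np.float32)); print(n,len(q),r,cv2.boxPoints(r))
```

```text
red 615
lip 44
[[ 3.15e+02  2.28e+02  5.23e-01 -7.00e-03  5.30e-02]
 [ 3.18e+02  2.28e+02  5.24e-01 -1.80e-02  5.00e-02]
 [ 3.21e+02  2.28e+02  5.24e-01 -2.80e-02  5.00e-02]
 [ 3.24e+02  2.28e+02  5.23e-01 -3.90e-02  5.80e-02]
 [ 3.05e+02  2.29e+02  5.19e-01  2.70e-02  5.50e-02]
 [ 3.08e+02  2.29e+02  5.20e-01  1.70e-02  4.70e-02]
 [ 3.11e+02  2.29e+02  5.19e-01  6.00e-03  5.50e-02]
 [ 3.14e+02  2.29e+02  5.20e-01 -4.00e-03  5.30e-02]
 [ 3.17e+02  2.29e+02  5.20e-01 -1.40e-02  5.00e-02]
 [ 3.22e+02  2.29e+02  5.20e-01 -3.20e-02  5.40e-02]
 [ 3.25e+02  2.29e+02  5.20e-01 -4.20e-02  5.50e-02]
 [ 3.00e+02  2.30e+02  5.17e-01  4.50e-02  4.90e-02]
 [ 3.03e+02  2.30e+02  5.17e-01  3.50e-02  4.60e-02]
 [ 2.98e+02  2.31e+02  5.13e-01  5.20e-02  5.00e-02]
 [ 3.01e+02  2.31e+02  5.13e-01  4.10e-02  5.30e-02]]
yel 1026
lip 42
[[ 3.73e+02  2.39e+02  4.86e-01 -2.08e-01  5.40e-02]
 [ 3.76e+02  2.39e+02  4.86e-01 -2.18e-01  5.50e-02]
 [ 3.64e+02  2.40e+02  4.83e-01 -1.77e-01  5.20e-02]
 [ 3.68e+02  2.40e+02  4.83e-01 -1.91e-01  5.00e-02]
 [ 3.71e+02  2.40e+02  4.83e-01 -2.01e-01  5.10e-02]
 [ 3.74e
[... 190 characters left out ...]
01  5.00e-02]
 [ 3.63e+02  2.41e+02  4.79e-01 -1.74e-01  4.90e-02]
 [ 3.73e+02  2.41e+02  4.80e-01 -2.08e-01  4.50e-02]
 [ 3.53e+02  2.42e+02  4.75e-01 -1.39e-01  5.40e-02]
 [ 3.56e+02  2.42e+02  4.75e-01 -1.49e-01  5.60e-02]
 [ 3.53e+02  2.43e+02  4.72e-01 -1.39e-01  4.80e-02]]
L 1510 ((678.091552734375, 19.90487289428711), (166.4585723876953, 117.87994384765625), 5.243546962738037) [[589.8241    70.99191 ]
 [600.59705  -46.39473 ]
 [766.359    -31.182167]
 [755.58606   86.204475]]
Rr 1514 ((691.5680541992188, -151.50811767578125), (166.12181091308594, 118.72248077392578), 7.110191822052002) [[ 601.7983  -102.88448]
 [ 616.49347 -220.69398]
 [ 781.3378  -200.13174]
 [ 766.64264  -82.32225]]
```

View pics/crop0.png

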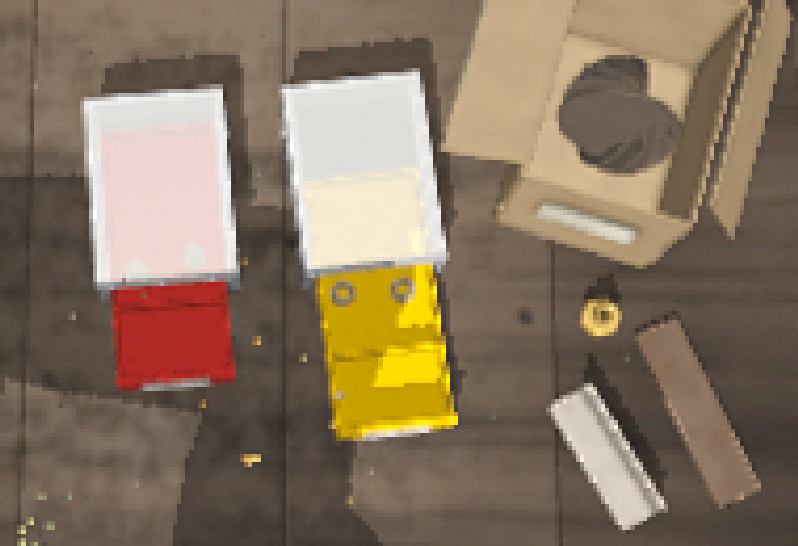

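>>> drive_tool(moves=[0, 0, 0, 0, 0, 0, -8, 0, 0, 0, 0, 0, 0, -8, 0, 0, 0, -10, 0, 0, -8])

```text
t: 0.4
tool_pos: [0.1741, 0.5737, 0.4125]
orientation: [0.204, -3.133, 0.006]
force: [0.3, 0.1, 0.3]
opening: 0.0735
gripper_force: 0.0
```

>>> drive_tool(moves=[0, -26, -38, -3, 0, 0, 0, 0, -26, -38, -3, 0, 0, 0, 0, -26, -38, -3, 0, 0, 0, 0, -26, -38, -3, 0, 0, 0, 0, -26, -38, -3, 0, 0, 0, 0, -26, -38, -3, 0, 0, 0, 0, -26, -38, -3, 0, 0, 0, 0, -26, -38, -3, 0, 0, 0])

```text
t: 1.2
tool_pos: [0.4191, 0.2965, 0.4386]
orientation: [0.195, -3.135, 0.0]
force: [1.0, 0.9, -0.3]
opening: 0.0099
gripper_force: 0.0
```

>>> drive_tool(moves=[0, 2, -46, 0, 0, 0, 0, 0, 2, -46, 0, 0, 0, 0, 0, 2, -46, 0, 0, 0, 0, 0, 2, -46, 0, 0, 0, 0, 0, 2, -46, 0, 0, 0, 0, 0, 2, -46, 0, 0, 0, 0, 0, 2, -46, 0, 0, 0, 0, 0, 2, -46, 0, 0, 0, 0])

```text
t: 2.0
tool_pos: [0.4476, -0.0708, 0.4386]
orientation: [0.195, -3.136, -0.0]
force: [1.0, 0.1, -0.6]
opening: 0.0003
gripper_force: 0.0
```

Run:
```python
from h import *
c=snap('wrist','w0'); s=robot.read_state(); print(s['tool_pos'],s['orientation'])
R=np.array(c['R']); print(-R.T@np.array(c['t']).ravel(), R)
```

```text
[ 0.44766468 -0.07626805  0.43831721] [ 0.18858262 -3.13513541  0.00604754]
[ 0.36751751 -0.0809118   0.41891996] [[-1.23667973e-01  9.92323649e-01 -8.93420128e-05]
 [ 9.50989781e-01  1.18542468e-01  2.85597829e-01]
 [ 2.83416070e-01  3.52343413e-02 -9.58349556e-01]]
```

View pics/w0.png

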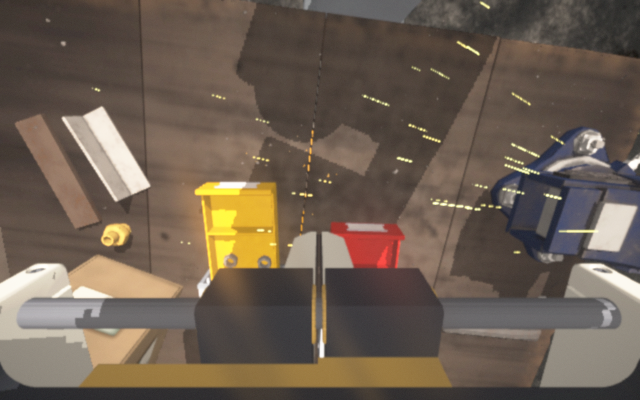

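The wrist view shows the yellow lip at rows 183-193, cols 197-277, the red lip at rows 224-238, cols 330-404, and two nuts at (232,261) and (264,262). I'll measure both lips from depth.

```bash
cat >> h.py <<'E'
def cloud(c):
    K=c['mtx'];v,u=np.mgrid[0:400,0:640]; d=c['depth']
    return (np.stack([(u-K[0,2])/K[0,0]*d,(v-K[1,2])/K[1,1]*d,d],-1)-np.array(c['t']).ravel())@np.array(c['R'])
def lips(c,box):
    P=cloud(c); hsv=cv2.cvtColor(c['color'],cv2.COLOR_RGB2HSV); h=hsv[...,0].astype(int)
    v,u=np.mgrid[0:400,0:640]; B=(u>box[0])&(u<box[1])&(v>box[2])&(v<box[3])
    for n,m in dict(red=(h<8)|(h>172),yel=abs(h-25)<7).items():
        q=P[m&B&(hsv[...,1]>150)&(hsv[...,2]>60)&(P[...,2]>.044)&(P[...,2]<.062)]
        if len(q)<20: continue
        r=cv2.minAreaRect((q[:,:2]*1000).astype(np.float32)); b=cv2.boxPoints(r)
        print(n,len(q),np.round(r[0],1),np.round(r[1],1),round(r[2],2),'z',np.median(q[:,2]).round(4)); print(b.round(1).tolist())
E
python3 - <<'E'
from h import *
lips(dict(np.load('pics/w0.npz')),(190,420,170,250))
E
```

```text
red 452 [520.9   5.4] [ 7.9 97. ] 5.44 z 0.0522
[[512.2999877929688, 53.29999923706055], [521.5, -43.20000076293945], [529.4000244140625, -42.5], [520.2000122070312, 54.099998474121094]]
yel 460 [ 480.9 -177.8] [ 6.6 97.7] 6.68 z 0.0527
[[472.0, -129.6999969482422], [483.3999938964844, -226.6999969482422], [489.8999938964844, -225.89999389648438], [478.5, -128.89999389648438]]
```

>>> drive_tool(moves=[0, 7, -35, 0, 0, 0, 0, 0, 7, -35, 0, 0, 0, 0, 0, 6, -35, 0, 0, 0, 0, 0, 0, 0, 40, 0, 0, 0, 0, 0, 0, 40, 0, 0, 0, 0, 0, 0, 40, 0, 0, 0, 0, 0, 0, 40, 0, 0, 0, 0, 0, 0, 0, 0, 0, 0])

```text
t: 2.85
tool_pos: [0.4385, -0.174, 0.2725]
orientation: [0.194, -3.126, -0.009]
force: [0.2, 0.4, 0.1]
opening: 0.0002
gripper_force: 0.0
```

>>> drive_tool(moves=[0, 0, 0, 30, 0, 0, 0, 0, 0, 0, 25, 0, 0, 0, 0, 0, 0, 15, 0, 0, 0, 0, 0, 0, 0, 0, 0, 0, 0, 0, 0, 0, 0, 0, 0])

```text
t: 3.35
tool_pos: [0.4419, -0.1759, 0.2105]
orientation: [-0.195, 3.134, -0.001]
force: [0.4, -0.0, 0.1]
opening: 0.0003
gripper_force: 0.0
```

Run:
```python
from h import *
s=robot.read_state(); print(s['tool_pos'],s['orientation'],s['force'])
c=snap('wrist','w1'); lips(c,(0,640,0,330))
```

```text
[ 0.44191506 -0.17585712  0.21052917] [-1.94963793e-01  3.13432828e+00 -1.17219922e-03] [ 0.35580876 -0.03369027  0.12859635]
```

View pics/w1.png

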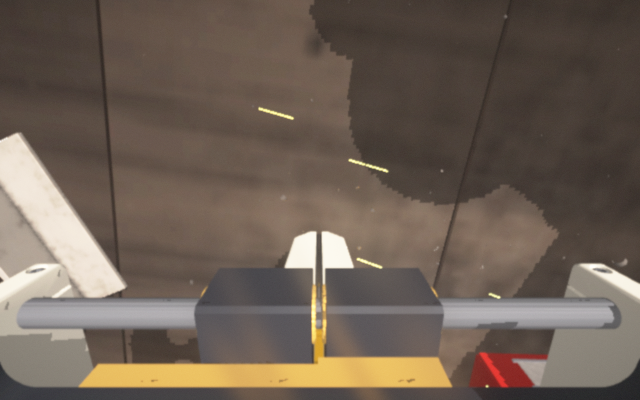

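>>> drive_tool(moves=[0, -5, -6, 0, 0, 0, 0, 0, -8, 0, 0, 0, 0, 0, 0, -6, 0, 0, 0, 0, 0, 0, -3, 0, 0, 0, 0, 0, 0, -3, 0, 0, 0, 0, 0, 0, -3, 0, 0, 0, 0, 0, 0, -3, 0, 0, 0, 0, 0, 0, -3, 0, 0, 0, 0, 0])

```text
t: 4.2
tool_pos: [0.4755, -0.1773, 0.2085]
orientation: [0.195, -3.135, -0.001]
force: [-2.6, 0.6, 1.4]
opening: 0.0004
gripper_force: 1.3
```

>>> drive_tool(moves=[0, -3, 0, 0, 0, 0, 0, 0, -3, 0, 0, 0, 0, 0, 0, -3, 0, 0, 0, 0, 0, 0, -3, 0, 0, 0, 0, 0, 0, -3, 0, 0, 0, 0, 0, 0, -3, 0, 0, 0, 0, 0, 0, -3, 0, 0, 0, 0, 0, 0, -3, 0, 0, 0, 0, 0])

```text
t: 5.0
tool_pos: [0.4996, -0.1743, 0.2086]
orientation: [0.195, -3.135, -0.0]
force: [-2.9, 1.0, -0.4]
opening: 0.0007
gripper_force: 1.3
```

>>> drive_tool(moves=[0, -3, 0, 0, 0, 0, 0, 0, -3, 0, 0, 0, 0, 0, 0, -3, 0, 0, 0, 0, 0, 0, -3, 0, 0, 0, 0, 0, 0, -3, 0, 0, 0, 0, 0, 0, -3, 0, 0, 0, 0, 0, 0, -3, 0, 0, 0, 0, 0, 0, -2, 0, 0, 0, 0, 0])

```text
t: 5.8
tool_pos: [0.5226, -0.1716, 0.2088]
orientation: [-0.195, 3.135, -0.0]
force: [-3.2, 0.3, -1.0]
opening: 0.0006
gripper_force: 1.3
```

>>> drive_tool(moves=[0, -1, 0, 0, 0, 0, 0, 0, -1, 0, 0, 0, 0, 0, 0, -1, 0, 0, 0, 0, 0, 0, -1, 0, 0, 0, 0, 0])

```text
t: 6.2
tool_pos: [0.5263, -0.1711, 0.2088]
orientation: [-0.195, 3.135, -0.0]
force: [-3.2, 0.5, -1.6]
opening: 0.0002
gripper_force: 1.3
```

>>> drive_tool(moves=[0, -1, 0, 0, 0, 0, 0, 0, -1, 0, 0, 0, 0, 0])

```text
t: 6.4
tool_pos: [0.5283, -0.1708, 0.2088]
orientation: [-0.195, 3.135, -0.0]
force: [-2.8, -0.1, -1.4]
opening: 0.0002
gripper_force: 1.3
```

>>> drive_tool(moves=[0, -1, 0, 0, 0, 0, 0, 0, -1, 0, 0, 0, 0, 0])

```text
t: 6.6
tool_pos: [0.5303, -0.1706, 0.2088]
orientation: [-0.195, 3.135, -0.0]
force: [-3.0, 0.6, -1.3]
opening: 0.0008
gripper_force: 1.3
```

>>> drive_tool(moves=[0, -1, 0, 0, 0, 0, 0])

```text
t: 6.7
tool_pos: [0.5313, -0.1704, 0.2088]
orientation: [-0.195, 3.136, -0.0]
force: [-3.0, -0.7, -1.4]
opening: 0.0007
gripper_force: 1.3
```

>>> drive_tool(moves=[0, -1, 0, 0, 0, 0, 0])

```text
t: 6.8
tool_pos: [0.5323, -0.1704, 0.2088]
orientation: [0.195, -3.135, 0.0]
force: [-8.1, -0.5, 1.6]
opening: 0.0
gripper_force: 4.5
```

>>> drive_tool(moves=[0, -1, 0, 0, 0, 0, 0])

```text
t: 6.9
tool_pos: [0.5326, -0.1703, 0.2087]
orientation: [0.195, -3.133, -0.0]
force: [-12.0, -1.2, 7.3]
opening: 0.0003
gripper_force: 6.4
```

>>> drive_tool(moves=[0, 0, 0, 0, 0, 0, 0])

```text
t: 7.0
tool_pos: [0.5326, -0.1703, 0.2088]
orientation: [0.195, -3.133, -0.0]
force: [-9.8, -1.6, 4.7]
opening: 0.0009
gripper_force: 4.5
```

>>> drive_tool(moves=[0, 3, 0, 0, 0, 0, 0, 0, 12, 0, 0, 0, 0, 0, 0, 25, 0, 0, 0, 0, 0, 0, 25, 0, -30, 0, 0, 0, 0, 10, 20, -40, 0, 0, 0, 0, 0, 30, -40, 0, 0, 0, 0, 0, 30, -40, 0, 0, 0, 0, 0, 20, -30, 0, 0, 0])

```text
t: 7.8
tool_pos: [0.4464, -0.0788, 0.3924]
orientation: [-0.195, 3.13, -0.001]
force: [0.6, 0.2, -0.4]
opening: 0.0004
gripper_force: 0.0
```

>>> drive_tool(moves=[0, 0, 0, -20, 0, 0, 0, 0, 0, 0, 0, 0, 0, 0, 0, 0, 0, 0, 0, 0, 0])

```text
t: 8.1
tool_pos: [0.4466, -0.0802, 0.4088]
orientation: [-0.195, 3.134, -0.001]
force: [0.6, -0.2, -0.2]
opening: 0.0005
gripper_force: 0.0
```

Run:
```python
from h import *
c=snap('wrist','w2'); s=robot.read_state(); print(s['tool_pos'],s['orientation'],s['force'])
lips(c,(150,450,0,262))
c=snap('top','top1'); 
P=cloud(c);v,u=np.mgrid[0:400,0:640]
for n,(a,b) in dict(L=(270,332),Rr=(333,382)).items():
    m=(u>a)&(u<b)&(v>150)&(v<212)&(abs(P[...,2]-.058)<.01)
    r=cv2.minAreaRect((P[m][:,:2]*1000).astype(np.float32)); print(n,r)
```

```text
[ 0.4463318  -0.08035332  0.40773065] [ 1.94419662e-01 -3.13517484e+00 -4.26200583e-04] [-0.04886695  0.68525223  0.21632625]
red 533 [520.6   8. ] [ 8.3 88.8] 5.48 z 0.0522
[[512.2999877929688, 51.79999923706055], [520.7999877929688, -36.599998474121094], [529.0, -35.900001525878906], [520.5, 52.599998474121094]]
yel 578 [ 543.6 -170.3] [ 8.  97.9] 6.46 z 0.0524
[[534.0999755859375, -122.0999984741211], [545.0999755859375, -219.39999389648438], [553.0999755859375, -218.5], [542.0999755859375, -121.19999694824219]]
L ((678.1009521484375, 20.100162506103516), (165.98263549804688, 118.2764892578125), 5.215743064880371)
Rr ((691.655517578125, -151.37982177734375), (167.7864227294922, 118.41228485107422), 7.160026550292969)
```

View pics/w2.png

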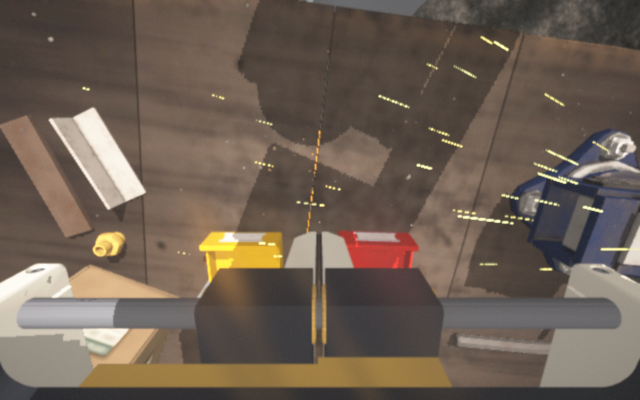

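>>> drive_tool(moves=[0, 0, 0, 0, 0, 0, 1.7, 0, -35, 26, 0, 0, 0, 0, 0, -35, 26, 0, 0, 0, 0, 0, -30, 20, 0, 0, 0, 0, 0, -11, 6, 30, 0, 0, 0, 0, 0, 0, 40, 0, 0, 0, 0, 0, 0, 40, 0, 0, 0, 0, 0, 0, 0, 0, 0, 0])

```text
t: 9.0
tool_pos: [0.5465, 0.008, 0.2909]
orientation: [0.145, -3.125, -0.003]
force: [-1.1, 0.1, -0.7]
opening: 0.0008
gripper_force: 0.0
```

>>> drive_tool(moves=[0, 0, 0, 0, 0, 0, 0, 0, 0, 0, 0, 0, 0, 0])

```text
t: 9.2
tool_pos: [0.5504, 0.0076, 0.3011]
orientation: [-0.147, 3.135, -0.001]
force: [0.4, 0.5, 0.1]
opening: 0.0005
gripper_force: 0.0
```

>>> drive_tool(moves=[0, 0, 0, 25, 0, 0, 0, 0, 0, 0, 25, 0, 0, 0, 0, 0, 0, 20, 0, 0, 0, 0, 0, 0, 13, 0, 0, 0, 0, 0, 0, 8, 0, 0, 0, 0, 0, 0, 0, 0, 0, 0, 0, 0, 0, 0, 0, 0, 0])

```text
t: 9.9
tool_pos: [0.5502, 0.0078, 0.209]
orientation: [-0.148, 3.136, -0.0]
force: [0.3, 0.0, 0.4]
opening: -0.0002
gripper_force: 0.0
```

>>> drive_tool(moves=[0, 5, 0, 0, 0, 0, 0, 0, 4, 0, 0, 0, 0, 0, 0, 3, 0, 0, 0, 0, 0, 0, 2, 0, 0, 0, 0, 0, 0, 1.5, 0, 0, 0, 0, 0, 0, 1.5, 0, 0, 0, 0, 0, 0, 1.5, 0, 0, 0, 0, 0])

```text
t: 10.6
tool_pos: [0.5313, 0.0062, 0.2079]
orientation: [-0.148, 3.137, 0.0]
force: [2.0, 1.2, -0.7]
opening: 0.0004
gripper_force: 1.3
```

>>> drive_tool(moves=[0, 1.5, 0, 0, 0, 0, 0, 0, 2, 0, 0, 0, 0, 0, 0, 2, 0, 0, 0, 0, 0, 0, 2, 0, 0, 0, 0, 0, 0, 2, 0, 0, 0, 0, 0, 0, 2, 0, 0, 0, 0, 0, 0, 2, 0, 0, 0, 0, 0, 0, 2, 0, 0, 0, 0, 0])

```text
t: 11.4
tool_pos: [0.5156, 0.0047, 0.2078]
orientation: [-0.148, 3.138, -0.0]
force: [1.9, 1.7, 1.4]
opening: 0.0008
gripper_force: 1.3
```

>>> drive_tool(moves=[0, 2, 0, 0, 0, 0, 0, 0, 2, 0, 0, 0, 0, 0, 0, 2, 0, 0, 0, 0, 0, 0, 2, 0, 0, 0, 0, 0, 0, 2, 0, 0, 0, 0, 0, 0, 2, 0, 0, 0, 0, 0, 0, 2, 0, 0, 0, 0, 0, 0, 2, 0, 0, 0, 0, 0])

```text
t: 12.2
tool_pos: [0.4996, 0.0032, 0.2078]
orientation: [-0.148, 3.138, 0.0]
force: [2.6, 1.0, 1.3]
opening: 0.0002
gripper_force: 1.3
```

>>> drive_tool(moves=[0, 2, 0, 0, 0, 0, 0, 0, 2, 0, 0, 0, 0, 0, 0, 2, 0, 0, 0, 0, 0, 0, 2, 0, 0, 0, 0, 0, 0, 2, 0, 0, 0, 0, 0, 0, 2, 0, 0, 0, 0, 0, 0, 2, 0, 0, 0, 0, 0, 0, 2, 0, 0, 0, 0, 0])

```text
t: 13.0
tool_pos: [0.4837, 0.0017, 0.2077]
orientation: [0.148, -3.138, -0.0]
force: [2.4, 1.0, 2.2]
opening: 0.0006
gripper_force: 1.3
```

>>> drive_tool(moves=[0, 2, 0, 0, 0, 0, 0, 0, 2, 0, 0, 0, 0, 0, 0, 2, 0, 0, 0, 0, 0, 0, 2, 0, 0, 0, 0, 0, 0, 2, 0, 0, 0, 0, 0, 0, 2, 0, 0, 0, 0, 0, 0, 2, 0, 0, 0, 0, 0, 0, 2, 0, 0, 0, 0, 0])

```text
t: 13.8
tool_pos: [0.4677, 0.0002, 0.2077]
orientation: [0.148, -3.138, -0.0]
force: [2.9, 2.1, 0.7]
opening: 0.0004
gripper_force: 1.3
```

>>> drive_tool(moves=[0, 2, 0, 0, 0, 0, 0, 0, 2, 0, 0, 0, 0, 0, 0, 2, 0, 0, 0, 0, 0, 0, 2, 0, 0, 0, 0, 0, 0, 2, 0, 0, 0, 0, 0, 0, 2, 0, 0, 0, 0, 0, 0, 2, 0, 0, 0, 0, 0, 0, 2, 0, 0, 0, 0, 0])

```text
t: 14.6
tool_pos: [0.4518, -0.0014, 0.2077]
orientation: [0.148, -3.138, 0.0]
force: [2.2, 2.3, -0.6]
opening: 0.0006
gripper_force: 1.3
```

>>> drive_tool(moves=[0, 1.5, 0, 0, 0, 0, 0, 0, 1.5, 0, 0, 0, 0, 0, 0, 1.5, 0, 0, 0, 0, 0, 0, 1, 0, 0, 0, 0, 0, 0, 1, 0, 0, 0, 0, 0, 0, 1, 0, 0, 0, 0, 0])

```text
t: 15.2
tool_pos: [0.4444, -0.0021, 0.2077]
orientation: [0.148, -3.138, 0.0]
force: [1.8, 1.3, -1.0]
opening: 0.0007
gripper_force: 1.3
```

>>> drive_tool(moves=[0, 1, 0, 0, 0, 0, 0, 0, 1, 0, 0, 0, 0, 0, 0, 1, 0, 0, 0, 0, 0])

```text
t: 15.5
tool_pos: [0.4429, -0.0023, 0.2083]
orientation: [-0.148, 3.133, -0.0]
force: [16.8, 3.6, -12.2]
opening: 0.0007
gripper_force: 8.5
```

>>> drive_tool(moves=[0, 1, 0, 0, 0, 0, 0, 0, 1, 0, 0, 0, 0, 0])

```text
t: 15.7
tool_pos: [0.4421, -0.0025, 0.2088]
orientation: [-0.147, 3.128, -0.0]
force: [26.1, 3.9, -19.4]
opening: 0.0005
gripper_force: 13.0
```

>>> drive_tool(moves=[0, 1, 0, 0, 0, 0, 0])

```text
t: 15.8
tool_pos: [0.4417, -0.0025, 0.2091]
orientation: [-0.147, 3.126, -0.0]
force: [30.4, 5.0, -22.8]
opening: 0.0007
gripper_force: 15.3
```

>>> drive_tool(moves=[0, -2, 0, 0, 0, 0, 0, 0, -2, 0, 0, 0, 0, 0, 0, -4, 0, 0, 0, 0, 0, 0, -7, 0, 0, 0, 0, 0, 0, -5, 0, 0, 0, 0, 0, 0, 0, 0, 0, 0, 0])

```text
invalid input at $.moves: expected a multiple of 7 numbers
```

>>> drive_tool(moves=[0, 0, 0, -15, 0, 0, 0, 0, 0, 0, -30, 0, 0, 0, 0, 0, 0, -40, 0, 0, 0, 0, 0, 0, -50, 0, 0, 0, 0, 0, 0, -50, 0, 0, 0, 0, 0, 20, -20, 0, 0, 0, 0, 0, 0, 0, 0, 0, 0])

```text
t: 16.5
tool_pos: [0.4371, 0.018, 0.4169]
orientation: [-0.149, 3.132, -0.001]
force: [0.9, 0.1, -0.9]
opening: 0.0004
gripper_force: 0.0
```

>>> drive_tool(moves=[0, 30, 30, 0, 0, 0, 0, 0, 20, 40, 0, 0, 0, 0, 0, 0, 40, 0, 0, 0, 0, 0, 0, 40, 0, 0, 0, 0, 0, 0, 0, 0, 0, 0, 0, 0, 0, 0, 0, 0, 0, 0])

```text
t: 17.1
tool_pos: [0.3722, 0.1621, 0.411]
orientation: [0.152, -3.135, 0.003]
force: [-0.5, 0.1, 0.8]
opening: 0.0004
gripper_force: 0.0
```

Run:
```python
from h import *
s=robot.read_state(); print(s['tool_pos'],s['force'])
a=snap('wrist','w3'); lips(a,(0,640,0,400))
b=snap('top','top2'); lips(b,(270,400,140,270))
x=cv2.resize(b['color'][140:270,270:400],(400,400),interpolation=cv2.INTER_CUBIC)
cv2.imwrite('pics/mix.png',np.hstack([cv2.resize(x,(400,400)),cv2.resize(a['color'],(400,250)) if 0 else np.vstack([cv2.resize(a['color'],(400,250)),np.zeros((150,400,3),np.uint8)])])[:,:,::-1])
```

```text
[0.37222828 0.16209094 0.41096944] [-0.52356863  0.08178012  0.83471806]
red 566 [429.7  -2.7] [ 7.8 98.3] 4.92 z 0.0524
[[421.70001220703125, 45.900001525878906], [430.1000061035156, -52.0], [437.79998779296875, -51.29999923706055], [429.3999938964844, 46.599998474121094]]
yel 191 [ 539.8 -137.5] [ 8.4 34.2] 6.47 z 0.0515
[[533.7000122070312, -121.0], [537.5, -154.89999389648438], [545.9000244140625, -154.0], [542.0, -120.0]]
red 44 [500.4  19.5] [174.2  92.9] 17.02 z 0.052
[[403.5, 38.400001525878906], [430.70001220703125, -50.400001525878906], [597.2999877929688, 0.5], [570.0999755859375, 89.4000015258789]]
yel 56 [ 505.6 -137.5] [109.9 168.2] 65.67 z 0.052
[[406.29998779296875, -152.89999389648438], [559.5999755859375, -222.1999969482422], [604.9000244140625, -122.0999984741211], [451.6000061035156, -52.79999923706055]]
```

View pics/mix.png

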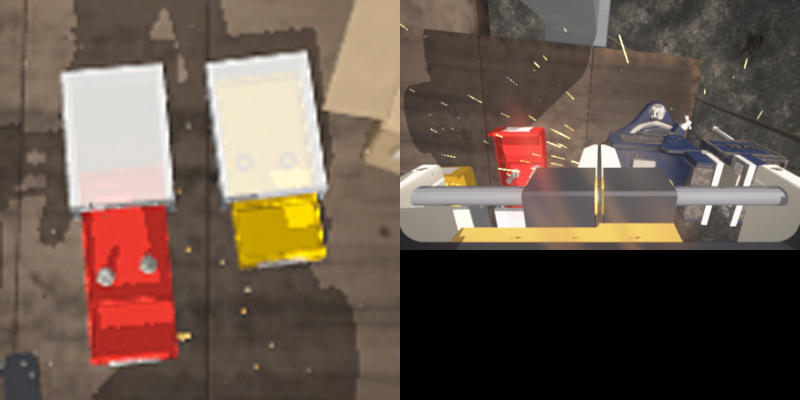

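Run:
```python
from h import *
c=dict(np.load('pics/top2.npz')); a=dict(np.load('pics/w3.npz'))
for u,v in ((304,230),(318,226)): print(pix(c,u,v,0), cloud(c)[v-3:v+4,u-3:u+4,2].max())
P=cloud(a); m=(P[...,2]>.04)&(P[...,2]<.056)&(abs(P[...,0]-.52)<.07)&(abs(P[...,1]-.005)<.045)
q=P[m]; print(len(q),q.min(0),q.max(0))
cv2.imwrite('pics/b.png',cv2.resize(a['color'][190:340,120:250,::-1],(520,600),interpolation=cv2.INTER_CUBIC))
```

```text
[0.5169831  0.03120823 0.04593193] 0.04943243180005604
[ 0.53093311 -0.01752152  0.04839678] 0.052368211355449994
117 [ 0.51764184 -0.02214614  0.04014742] [0.54495933 0.03270581 0.04983375]
```

View pics/b.png

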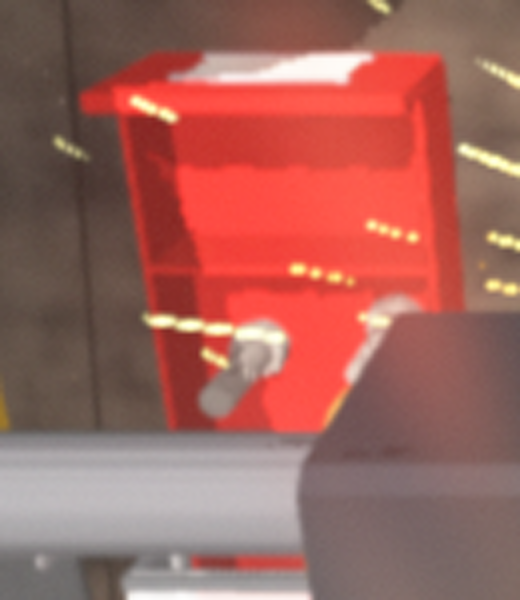

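The crop shows both bolts standing on their heads at (260,350) and (395,310). Depth puts their tops about 48 mm above the bench, as expected for standing bolts. The red tray measures about 100 mm out, the yellow tray is home, and the arm is clear.

```bash
python3 -c "
from plant import robot
print(robot.close_job())"
```

```text
the job is handed in; nothing more can be done
None
```

I pushed the yellow nut tray fully home, then drew the red bolt tray out to its stop with both bolts still standing, and handed the job in at about 17 s; one back-off call before lifting out of the red tray was refused, so the fingertips rose while still pulling on the lip (about 30 N), but pictures afterwards showed the tray at its stop and the bolts upright.

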